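# Close up the wax-warming console

### The arm

A 7-joint arm with a two-finger parallel gripper is mounted at the origin on the work surface. World frame = base frame: x ahead of the robot, y to its left, z up, the work surface at z = 0. Lengths are in mm, angles in rad, forces in N, time in s.
With the tool pointing down it reaches from about 350 to 900 mm from the base axis. Payload 8.1 kg.
Tool frame: the origin (TCP) lies at the very end of the fingers, on their centre line; the grasp point (between the pads) lies 19 mm behind it; z points along the fingers, y is the line along which they close (so a half turn about z gives the same grasp; the last joint's range is limited). The gripper opens to 85 mm and grips with 20 to 120 N. Pads are 22 mm wide; open, the fingers measure 114 mm over their backs; the gripper's body (76 mm by 85 mm) begins 54 mm behind the grasp point. The pads swing forward as they close: fully open they stand 13 mm farther back than shut.
Start: joints at [1.221, 0.434, 0.025, 1.573, -0.012, 1.134, -0.075], TCP at [152.664, -606.083, 206.923] pointing down, gripper open.
Joint ranges: [-2.62, 2.62], [-0.44, 2.09], [-1.27, 1.32], [0.08, 2.57], [-1.32, 4.46], [0.12, 2], [-2.74, 2.74]. Speed limits (rad/s): [2.22, 2.22, 3.01, 3.01, 3.14, 3.14, 3.14].

### API

Orientations are given as a rotation vector (axis times angle).
In Python, from plant import read_state, eyes, env gives the robot as it stands.
- The arm moves only by the shell command python3 -m jog 'ROWS'. ROWS is JSON, a list of rows, each an object of numbers: "gripper": the finger opening in m, from 0 to 0.0854; "dx", "dy", "dz": the shift along the world's x, y, z in m; "yaw": the turn about the world's z in rad. A call has 1 to 20 rows; each row shifts and turns the commanded pose from where the row before left it; what a row does not reach is not made up. A row lasts 1/12 s, in which the tool goes at most 41.7 mm and 7.16 degrees, less where a joint would pass 70% of its speed; a pose out of reach is approached as far as the arm can. A call with a gripper value outside its range is refused whole. The fingers move at their own pace and stop on an object; the grip force is fixed at half the most. Time passes only in rows, so rows that do not move let the fingers close. It gives the time, the measured TCP pose, the force, the opening and the grip force at its end, in the units of the state.
- read_state(): the state, without advancing time (a new reading comes with each control period).
- eyes.grab_frame(name): name is "side" or "top"; returns (picture, depth): 480x640x3 uint8, red, green, blue; 480x640 float32, mm along the optical axis (not along the pixel's ray), 0 where there is no reading.
- eyes.camera_info(name): a dict with "K" (3x3 intrinsics, pixels), "origin" and "attitude" of the camera in the world. Camera axes: x right, y down, z forward; pixel columns grow to the right and rows downward; lengths in mm; the calibration is good to about 2 mm. A picture is of the moment at which its call begins. camera_info takes no time and is no camera call.
- env.sign_off(): hands the job in; it is judged then, once.
The state is a dict: "time": time; "joint_positions": joint angles; "qvel": joint speeds; "tau": joint torques, N m; "tool_pos": TCP position; "ee_rot": TCP orientation; "contact_force": force on the tool from outside, world axes, zero at the start; "torque": the same for the moment, N m; "grip_width": opening from 0.0 (shut) to 1.0 (fully open); "grasp_force": force on a finger pad.
Only numpy, scipy, OpenCV 4.12 (cv2) and the standard library are available. Lean on these libraries where they do the work, as an engineer would, in place of code of your own. Each camera call takes 0.05 s, during which the arm holds its last target. There are 200 camera calls.

### The job

Close up the tissue-embedding warming console for the night by pushing with the fingertips only: slide the left tank's flat steel cover across until the tank is fully covered, swing the right tank's hinged lid all the way down flat without slamming it, and push the waste drawer in the front fully home. Pick nothing up, and leave the forceps, scraper, cassettes, mould, jar and beaker where they are.

Things in the scene. Friction and masses are not known exactly. Their poses are not given: they have to be found in the camera images.
- console: low grey-white wax-warming console, fixed, 340 mm deep (x), 450 mm wide (y). Origin: centre of its underside, on the table. Its x axis points from its front face (x = -170 mm, drawer side, facing the robot) to its rear, y to its left, z up. Work deck at z = 125 mm; along the rear a control housing (x = 100 to 170 mm, top at z = 172 mm). Position varies, yaw within 0.12 rad
- console_deck (a point): on the flat steel deck, 150 mm wide, between the tanks (console x = -20, y = 0, z = 125 mm). Two open steel tanks flank it: cassette tank left, mould tank right, each 240 mm in x (-140 to 100), 137 mm in y, centred at y = +148 and -148 mm, 85 mm deep
- cover (a joint): sliding cover of the left (cassette) tank, m: 0 = tank fully covered, growing as the cover stands slid to the right (console -y) over the middle deck; stop at 0.115; starts at 0.05 to 0.10. About 2 N of sliding friction; stays where it is left
- cover_flange (a point): top edge of the push flange folded up from the cover's right edge: middle of its length, right-hand face. The flange is an upright steel strip, 90 mm long in x, 4 mm thick, top at z = 153.5 mm, 23 mm above the flat cover plate (236 x 146 mm, 4 mm thick, top at z = 130.5 mm). Push it to console +y to shut. Axes as the console's
- lid (a joint): hinged lid of the right (mould) tank, rad: 0 = flat shut, growing as it opens; 1.57 = upright, more leans outwards to the right (console -y); stop at 1.95; starts at 1.25 to 1.85. Stiff friction hinge, about 0.45 N m: it stays at any angle and must be pushed all the way down (under 7 N near its edge)
- lid_hinge (a point): point on the lid's hinge axis at console x = -85, y = -214.5, z = 129 mm. The hinge runs along console x on the outer, right-hand side of the mould tank; the lid spans console x = -138 to 97 mm along it. Axes as the console's
- lid_edge (a point): on the lid's free edge, 138 mm from the hinge at the x of lid_hinge, on its outer (shut: upper) face. The lid is a steel sheet 236 x 138 mm, 4 mm thick; a panel on its outer face, 22 to 116 mm from the hinge, stands 5 mm proud; a flat tab 70 mm long reaches 15 mm past the edge here. Shut, the sheet's outer face is level at z = 133 mm
- drawer (a joint): waste-wax drawer under the middle deck, m: 0 = fully home, growing as it stands out of the console's front towards the robot (console -x); stop at 0.10; starts at 0.03 to 0.06. About 2.5 N of friction; stays where it is left
- drawer_lip (a point): middle of the drawer's foremost face, at the top. The drawer front is 150 mm wide (y), z = 37 to 103 mm; along its top a lip 10 mm high (z = 93 to 103 mm) stands 12 mm further out towards the robot, and this point is on it. Shut, the lip is 25 mm ahead of the console's front face. Push it to console +x to shut. Axes as the console's
- jar: small clear specimen jar with a white cap, 56 mm diameter, 75 mm tall, standing on the table right of the console; loose, to be left alone. Origin: centre of its underside
- beaker: steel beaker, 66 mm diameter, 85 mm tall, standing on the table left of the console; loose, to be left alone. Origin: centre of its underside
- forceps: steel forceps, 130 mm long, 8 mm high, lying on the table in front of the console's right part; loose, to be left alone. Origin: centre of its underside
- cassette_a: white tissue cassette, 42 x 28 x 7 mm, lying on the table in front of the console's left part; loose, to be left alone. Origin: centre of its underside
- cassette_b: white tissue cassette, 42 x 28 x 7 mm, lying on the table in front of the console's left corner; loose, to be left alone. Origin: centre of its underside
- mould: steel base mould, 54 x 38 x 12 mm, lying on the table in front of the console's right corner; loose, to be left alone. Origin: centre of its underside
- scraper: spatula-shaped wax scraper, 190 mm long, lying on the table right of the console; loose, to be left alone. Origin: centre of its underside

How it is judged:
By the outcome, as a careful person would: the job done as asked, in the order asked, and still so for the second after the job is handed in, with the robot touching nothing.
It also fails if it takes over 54 s, if anything falls off the work surface, if the arm or the gripper's body presses on something with over 40 N, if the wrist force passes 120 N, or if a joint passes its speed limit or range.

## Working session

There is one attempt and no reset: what is moved stays moved. The work goes in short steps, Python scripts to look and compute and a shell command to move; the robot and the scene stay as the last step left them, time stands still between calls to the robot, and variables do not carry over. Pictures are saved under pics/ and viewed, at most 10 in all, crops included, and the job is handed in when it is done.

```bash
ls; mkdir -p pics; cat > h.py <<'E'
from plant import read_state, eyes, env
import numpy as np, cv2
from scipy.spatial.transform import Rotation as R
def cam(n):
    c=eyes.camera_info(n); return np.array(c["K"]),np.array(c["origin"]),np.array(c["attitude"])
def rot(a):
    return a if a.shape==(3,3) else R.from_rotvec(a).as_matrix()
def cloud(n,d):
    K,o,a=cam(n); v,u=np.mgrid[:480,:640]
    P=np.stack([(u-K[0,2])/K[0,0]*d,(v-K[1,2])/K[1,1]*d,d],-1)
    W=P@rot(a).T+o; W[d==0]=np.nan; return W
E
python3 - <<'E'
from h import *
for n in("top","side"):
    p,d=eyes.grab_frame(n); cv2.imwrite(f"pics/{n}0.png",p[...,::-1]); np.save(f"pics/{n}0.npy",d); print(n,cam(n))
print(read_state())
E
```

```text
pics
top (array([[563.04073252,   0.        , 322.12823237],
       [  0.        , 563.04073252, 257.53579243],
       [  0.        ,   0.        ,   1.        ]]), array([ 434.49800306,   24.55707826, 1315.3676469 ]), array([-2.16289709,  2.15941218, -0.12683117]))
side (array([[614.97051528,   0.        , 319.6187409 ],
       [  0.        , 614.97051528, 237.90720676],
       [  0.        ,   0.        ,   1.        ]]), array([450.3740852 , 931.38777846, 869.43013681]), array([-0.18541368,  2.77247693, -1.30049546]))
{'time': 0.1, 'joint_positions': array([ 1.22140012,  0.43518968,  0.02496348,  1.57399625, -0.01159906,
        1.13398553, -0.0750838 ]), 'qvel': array([ 0.00063824, -0.00027644,  0.00045369, -0.00110233, -0.00026612,
       -0.00314506,  0.00108122]), 'tau': array([ 2.43962255e-03, -6.71756172e+01,  1.02746062e+00, -3.16900992e+01,
        1.56763871e-02,  7.24814294e-03,  1.57049362e-05]), 'tool_pos': array([ 152.5213506 , -605.60929519,  206.18556297]), 'ee_rot': array([-3.11632179e+00, -3.86443130e-01,  4.75204706e-04]), 'contact_force': array([ 1.08564824, -0.55678266,  0.11362237]), 'torque': array([-0.03920512,  0.02242136,  0.00263641]), 'grasp_force': 0.0, 'grip_width': 1.0003628343478905}
```

View pics/top0.png

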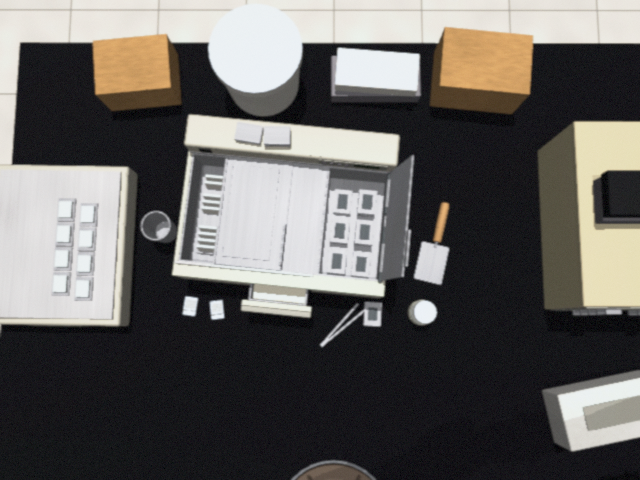

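View pics/side0.png

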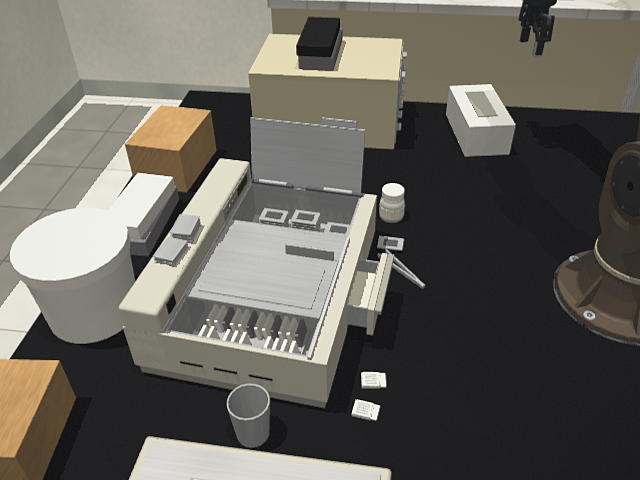

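The top view shows the console, with the housing corners at about (188,116) and (400,135), the flange near (286,235), the lid edge near x≈410 and the drawer lip at about (242-311, 308). The side view shows the lid standing up and the flange at (285-333, 252).

```bash
cat > m.py <<'E'
from h import *
import sys
def fit(d):
    W=cloud("top",d); z=W[...,2]
    m=((z>164)&(z<180)); m[:, :150]=0; m[175:]=0; m[:100]=0; m[:,400:]=0
    n,l,s,c=cv2.connectedComponentsWithStats(m.astype(np.uint8)); k=1+np.argmax(s[1:,4])
    r=cv2.minAreaRect(W[l==k][:,:2].astype(np.float32)); b=cv2.boxPoints(r)
    return W,r,b,np.nanmedian(z[l==k])
if __name__=="__main__":
    d=np.load("pics/top0.npy"); W,r,b,zz=fit(d); print(r,b,zz)
    p=cv2.imread("pics/top0.png")
    q=cv2.resize(p[100:325,165:465],(800,600),interpolation=cv2.INTER_CUBIC); cv2.imwrite("pics/crop0.png",q)
    for u,v in[(260,308),(276,309),(295,311),(278,290),(250,250),(310,240),(284,240),(286,230),(186,275),(384,293),(405,200),(400,260),(395,230)]: print(u,v,W[v,u].round(1))
E
python3 m.py
```

```text
((817.650390625, 88.41160583496094), (449.75250244140625, 73.87374114990234), 84.21868896484375) [[ 758.2492  -131.60013]
 [ 831.74725 -139.04156]
 [ 877.0516   308.42334]
 [ 803.5535   315.86478]] 171.5662370227244
260 308 [467.9 157.6 102.7]
276 309 [465.8 123.4 101.3]
295 311 [461.6  82.5 101.5]
278 290 [509.1 122.7  60.3]
250 250 [589.8 177.6 129.8]
310 240 [612.1  50.4 125.2]
284 240 [609.1 104.6 144.9]
286 230 [634.2 102.1 122.2]
186 275 [536.9 313.7 122.5]
384 293 [ 506.1 -120.2   -0.7]
405 200 [ 672.9 -135.9  244.9]
400 260 [ 555.6 -124.2  247.4]
395 230 [ 621.4 -121.5  201. ]
```

View pics/crop0.png

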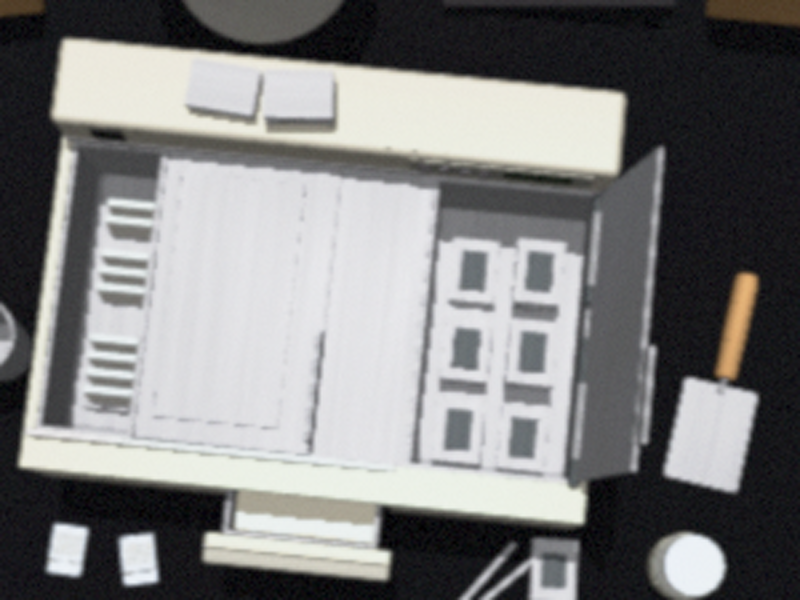

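Console pose: origin is about (684, 102) with yaw -0.101. The crop shows the flange as a dark line from (323,330) to (312,450), and the lid's outer edge at about (650,160)-(640,470).

```bash
cat > c.py <<'E'
from h import *
import sys
O=np.array([684.3,102.]); t=-0.101; C=np.array([[np.cos(t),-np.sin(t)],[np.sin(t),np.cos(t)]])
def w2c(p): p=np.asarray(p,float); return np.r_[C.T@(p[:2]-O),p[2:]]
def c2w(p): p=np.asarray(p,float); return np.r_[C@p[:2]+O,p[2:]]
def ray(n,u,v,z):
    K,o,a=cam(n); r=rot(a)@np.array([(u-K[0,2])/K[0,0],(v-K[1,2])/K[1,1],1]); return o+r*(z-o[2])/r[2]
def status(tg=None):
    s=read_state(); R_=R.from_rotvec(s["ee_rot"]).as_matrix()
    print("t",round(s["time"],2),"w",s["tool_pos"].round(1),"con",w2c(s["tool_pos"]).round(1),"F",s["contact_force"].round(1),"toolY",round(float(np.arctan2(R_[1,1],R_[0,1])),3),"tz",R_[:,2].round(3))
    if tg: print("delta m",((c2w(tg)-s["tool_pos"])/1000).round(4), "yaw to align",round(((t-np.pi/2-np.arctan2(R_[1,1],R_[0,1])+np.pi/2)%np.pi)-np.pi/2,3))
if __name__=="__main__": status([float(x) for x in sys.argv[1:4]] if len(sys.argv)>3 else None)
E
python3 - <<'E'
from c import *
W=cloud("top",np.load("pics/top0.npy"))
for u,v in[(286,224),(282.2,268.5)]: print("flange",w2c(ray("top",u,v,153.5)).round(1), "if z131",w2c(ray("top",u,v,131)).round(1))
pts=W[225:268,275:295].reshape(-1,3); pts=np.array([w2c(p) for p in pts if 138<p[2]<160]); print(len(pts),pts.min(0),pts.max(0),np.median(pts,0))
pts=W[150:290,370:420].reshape(-1,3); pts=np.array([w2c(p) for p in pts if 140<p[2]<300]); 
q=np.arctan2(pts[:,2]-129,pts[:,1]+214.5); print("lid",len(pts),np.median(q),np.percentile(q,[5,95]),pts.max(0),pts.min(0))
pts=W[295:330,235:320].reshape(-1,3); pts=np.array([w2c(p) for p in pts if 90<p[2]<110]); print("lip",np.percentile(pts,[2,50,98],axis=0).round(1))
E
python3 c.py -75 -60 330
```

```text
flange [-42.2  -6.1 153.5] if z131 [-38.4  -4.3 131. ]
flange [-136.    -8.6  153.5] if z131 [-134.    -6.7  131. ]
98 [-129.29497624   -5.37962534  138.63562829] [-44.55613694  -1.29698016 158.32500045] [-87.05993752  -3.63035875 152.26985156]
lid 3121 1.767336109386001 [0.90035159 1.79449275] [ 135.32839506 -165.31308568  282.72958666] [-137.48278739 -249.33250642  140.07955224]
lip [[-229.2  -72.7   90.9]
 [-216.9   -0.6  102.2]
 [-202.6   70.5  107. ]]
t 0.1 w [ 152.5 -605.6  206.2] con [-457.7 -757.6  206.2] F [ 1.1 -0.6  0.1] toolY -1.324 tz [-0.     0.001 -1.   ]
delta m [0.4511 0.6555 0.1238] yaw to align -0.348
```

```bash
python3 -m jog '[{"gripper":0,"dz":0.04,"yaw":-0.116},{"gripper":0,"dz":0.04,"yaw":-0.116},{"gripper":0,"dz":0.04,"yaw":-0.116},{"gripper":0,"dx":0.022,"dy":0.032},{"gripper":0,"dx":0.022,"dy":0.032},{"gripper":0,"dx":0.022,"dy":0.032},{"gripper":0,"dx":0.022,"dy":0.032},{"gripper":0,"dx":0.022,"dy":0.032},{"gripper":0,"dx":0.022,"dy":0.032},{"gripper":0,"dx":0.022,"dy":0.032},{"gripper":0,"dx":0.022,"dy":0.032},{"gripper":0,"dx":0.022,"dy":0.032},{"gripper":0,"dx":0.022,"dy":0.032}]'; python3 c.py -87 -45 330
```

```text
t 0.1 w [ 152.5 -605.6  206.2] con [-457.7 -757.6  206.2] F [ 1.1 -0.6  0.1] toolY -1.324 tz [-0.     0.001 -1.   ]
delta m [0.4407 0.6716 0.1238] yaw to align -0.348invalid input
```

```bash
python3 -m jog '[{"gripper":0.0,"dx":0.0,"dy":0.0,"dz":0.04,"yaw":-0.116}]'; python3 c.py -87 -45 330
```

```text
time: 0.18
tool_pos: [151.2, -601.7, 239.4]
ee_rot: [-3.121, -0.207, 0.006]
contact_force: [-0.2, -0.6, -1.8]
grip_width: 0.881
grasp_force: 0.0
t 0.18 w [ 151.2 -601.7  239.4] con [-459.4 -753.9  239.4] F [-0.2 -0.6 -1.8] toolY -1.438 tz [-0.005  0.013 -1.   ]
delta m [0.442  0.6677 0.0906] yaw to align -0.234
```

```bash
python3 -m jog '[{"gripper":0,"dx":0,"dy":0,"dz":0.04,"yaw":-0.116},{"gripper":0,"dx":0,"dy":0,"dz":0.04,"yaw":-0.116},{"gripper":0,"dx":0.022,"dy":0.033,"dz":0,"yaw":0},{"gripper":0,"dx":0.022,"dy":0.033,"dz":0,"yaw":0},{"gripper":0,"dx":0.022,"dy":0.033,"dz":0,"yaw":0},{"gripper":0,"dx":0.022,"dy":0.033,"dz":0,"yaw":0},{"gripper":0,"dx":0.022,"dy":0.033,"dz":0,"yaw":0},{"gripper":0,"dx":0.022,"dy":0.033,"dz":0,"yaw":0},{"gripper":0,"dx":0.022,"dy":0.033,"dz":0,"yaw":0},{"gripper":0,"dx":0.022,"dy":0.033,"dz":0,"yaw":0},{"gripper":0,"dx":0.022,"dy":0.033,"dz":0,"yaw":0},{"gripper":0,"dx":0.022,"dy":0.033,"dz":0,"yaw":0}]'; python3 c.py -87 -45 330
```

```text
time: 1.18
tool_pos: [373.1, -274.2, 326.8]
ee_rot: [3.137, -0.159, -0.0]
contact_force: [0.9, -0.6, -0.3]
grip_width: 0.001
grasp_force: 0.0
t 1.18 w [ 373.1 -274.2  326.8] con [-271.7 -405.6  326.8] F [ 0.9 -0.6 -0.3] toolY -1.672 tz [-0. -0. -1.]
delta m [0.2201 0.3402 0.0032] yaw to align 0.0
```

```bash
python3 -m jog '[{"gripper":0,"dx":0.022,"dy":0.034,"dz":0,"yaw":0},{"gripper":0,"dx":0.022,"dy":0.034,"dz":0,"yaw":0},{"gripper":0,"dx":0.022,"dy":0.034,"dz":0,"yaw":0},{"gripper":0,"dx":0.022,"dy":0.034,"dz":0,"yaw":0},{"gripper":0,"dx":0.022,"dy":0.034,"dz":0,"yaw":0},{"gripper":0,"dx":0.022,"dy":0.034,"dz":0,"yaw":0},{"gripper":0,"dx":0.022,"dy":0.034,"dz":0,"yaw":0},{"gripper":0,"dx":0.022,"dy":0.034,"dz":0,"yaw":0},{"gripper":0,"dx":0.022,"dy":0.034,"dz":0,"yaw":0},{"gripper":0,"dx":0.022,"dy":0.034,"dz":0,"yaw":0},{"gripper":0,"dx":0,"dy":0,"dz":-0.04,"yaw":0},{"gripper":0,"dx":0,"dy":0,"dz":-0.04,"yaw":0},{"gripper":0,"dx":0,"dy":0,"dz":-0.04,"yaw":0},{"gripper":0,"dx":0,"dy":0,"dz":-0.04,"yaw":0},{"gripper":0,"dx":0,"dy":0,"dz":-0.015,"yaw":0},{"gripper":0,"dx":0,"dy":0,"dz":0,"yaw":0}]'; python3 c.py -87 -45 139
```

```text
time: 2.52
tool_pos: [589.4, 63.0, 147.1]
ee_rot: [3.136, -0.159, -0.013]
contact_force: [-0.7, -1.8, -0.8]
grip_width: -0.002
grasp_force: 0.0
t 2.52 w [589.4  63.  147.1] con [-90.5 -48.4 147.1] F [-0.7 -1.8 -0.8] toolY -1.672 tz [-0.009 -0.001 -1.   ]
delta m [ 0.0038  0.003  -0.0081] yaw to align 0.0
```

```bash
python3 -m jog '[{"gripper":0,"dx":0.003,"dy":0.003,"dz":-0.008,"yaw":0},{"gripper":0,"dx":0.0006,"dy":0.006,"dz":0,"yaw":0},{"gripper":0,"dx":0.0006,"dy":0.006,"dz":0,"yaw":0},{"gripper":0,"dx":0.0006,"dy":0.006,"dz":0,"yaw":0},{"gripper":0,"dx":0.0006,"dy":0.006,"dz":0,"yaw":0},{"gripper":0,"dx":0.0006,"dy":0.006,"dz":0,"yaw":0},{"gripper":0,"dx":0.0006,"dy":0.006,"dz":0,"yaw":0},{"gripper":0,"dx":0.0006,"dy":0.006,"dz":0,"yaw":0},{"gripper":0,"dx":0.0006,"dy":0.006,"dz":0,"yaw":0}]'; python3 c.py -87 60 139;  python3 -m jog '[{"gripper":0,"dx":0.0006,"dy":0.006,"dz":0,"yaw":0},{"gripper":0,"dx":0.0006,"dy":0.006,"dz":0,"yaw":0},{"gripper":0,"dx":0.0006,"dy":0.006,"dz":0,"yaw":0},{"gripper":0,"dx":0.0006,"dy":0.006,"dz":0,"yaw":0},{"gripper":0,"dx":0.0006,"dy":0.006,"dz":0,"yaw":0}]'; python3 c.py -87 60 139
```

```text
time: 3.27
tool_pos: [600.5, 115.6, 144.1]
ee_rot: [3.138, -0.159, 0.0]
contact_force: [0.1, -0.5, -0.3]
grip_width: 0.005
grasp_force: 0.0
t 3.27 w [600.5 115.6 144.1] con [-84.7   5.1 144.1] F [ 0.1 -0.5 -0.3] toolY -1.672 tz [ 0. -0. -1.]
delta m [ 0.0033  0.0549 -0.0051] yaw to align 0.0
time: 3.68
tool_pos: [603.5, 145.5, 143.8]
ee_rot: [3.137, -0.159, -0.0]
contact_force: [-0.1, 0.2, -0.7]
grip_width: -0.0
grasp_force: 0.0
t 3.68 w [603.5 145.5 143.8] con [-84.8  35.1 143.8] F [-0.1  0.2 -0.7] toolY -1.672 tz [-0. -0. -1.]
delta m [ 0.0003  0.025  -0.0048] yaw to align 0.0
```

```bash
python3 - <<'E'
from c import *
p,d=eyes.grab_frame("side"); cv2.imwrite("pics/s1.png",cv2.resize(p[130:350,130:410],(764,600),interpolation=cv2.INTER_CUBIC)[...,::-1])
E
```

```text
(no output)
```

View pics/s1.png

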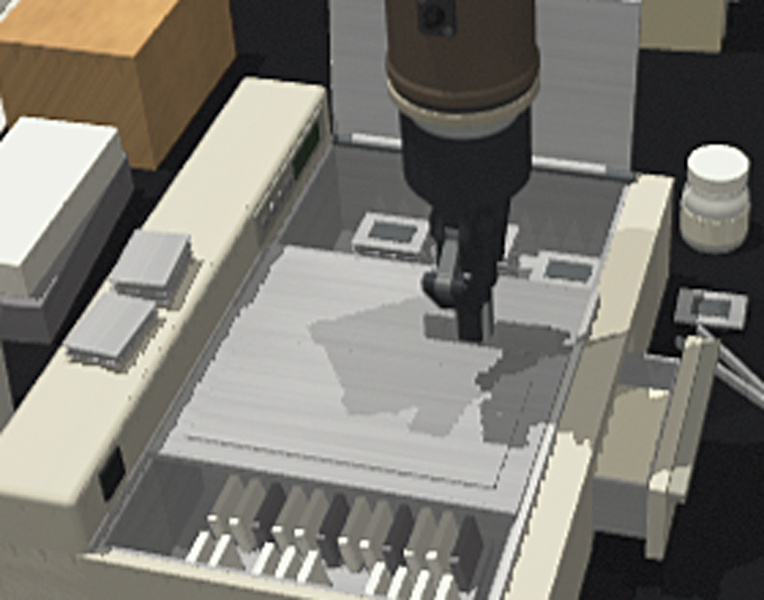

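The cover has not moved. The finger at (475,340) seems to be past the flange at (425,320), so I'm checking the real tip position.

```bash
python3 - <<'E'
from c import *
p,d=eyes.grab_frame("side"); W=cloud("side",d); s=read_state(); T=s["tool_pos"]
K,o,a=cam("side"); q=K@(rot(a).T@(T-o)); print("tcp px",q[:2]/q[2], "crop",(q[:2]/q[2]-[130,130])*2.727)
for u,v in[(475,336),(475,325),(480,300),(465,330),(440,325),(430,322),(430,340)]:
    uu,vv=int(round(130+u/2.729)),int(round(130+v/2.727)); print(u,v,w2c(W[vv,uu]).round(1))
p,d=eyes.grab_frame("top"); cv2.imwrite("pics/t1.png",p[...,::-1]); W=cloud("top",d)
pts=W[215:275,270:300].reshape(-1,3); pts=np.array([w2c(x) for x in pts if 138<x[2]<158]); print(len(pts),np.median(pts,0) if len(pts) else 0)
E
```

```text
tcp px [302.38256421 265.82775628] crop [470.0872526  370.40229137]
475 336 [-92.2  46.9 184.3]
475 325 [-92.   45.4 191.9]
480 300 [-99.2  56.  221.7]
465 330 [-86.7  51.5 191.6]
440 325 [-55.1   2.9 149.3]
430 322 [-47.8  -2.2 145.9]
430 340 [-48.2   1.6 132.4]
0 0
```

```bash
python3 - <<'E'
from c import *
p,d=eyes.grab_frame("side"); W=cloud("side",d)
for v in range(230,275,3): print(v,[(tuple(w2c(W[v,u]).round(0).astype(int)),tuple(p[v,u])) for u in (300,304,308)])
cv2.imwrite("pics/s2.png",cv2.resize(p[200:290,250:360],(733,600),interpolation=cv2.INTER_CUBIC)[...,::-1])
E
```

```text
230 [((np.int64(-96), np.int64(75), np.int64(257)), (np.uint8(87), np.uint8(87), np.uint8(87))), ((np.int64(-94), np.int64(48), np.int64(236)), (np.uint8(28), np.uint8(29), np.uint8(33))), ((np.int64(-101), np.int64(50), np.int64(238)), (np.uint8(29), np.uint8(30), np.uint8(33)))]
233 [((np.int64(-98), np.int64(85), np.int64(259)), (np.uint8(26), np.uint8(27), np.uint8(30))), ((np.int64(-89), np.int64(32), np.int64(216)), (np.uint8(33), np.uint8(33), np.uint8(34))), ((np.int64(-99), np.int64(43), np.int64(226)), (np.uint8(31), np.uint8(31), np.uint8(34)))]
236 [((np.int64(-99), np.int64(89), np.int64(257)), (np.uint8(42), np.uint8(41), np.uint8(44))), ((np.int64(-98), np.int64(64), np.int64(237)), (np.uint8(29), np.uint8(30), np.uint8(33))), ((np.int64(-99), np.int64(42), np.int64(219)), (np.uint8(25), np.uint8(25), np.uint8(27)))]
239 [((np.int64(-99), np.int64(89), np.int64(250)), (np.uint8(28), np.uint8(29), np.uint8(31))), ((np.int64(-99), np.int64(67), np.int64(233)), (np.uint8(31), np.uint8(30), np.uint8(33))), ((np.int64(-99), np.int64(45), np.int64(215)), (np.uint8(21), np.ui
[... 2466 characters left out ...]
), np.uint8(175), np.uint8(172))), ((np.int64(-91), np.int64(22), np.int64(132)), (np.uint8(137), np.uint8(135), np.uint8(133)))]
269 [((np.int64(-80), np.int64(34), np.int64(133)), (np.uint8(169), np.uint8(168), np.uint8(167))), ((np.int64(-87), np.int64(33), np.int64(133)), (np.uint8(93), np.uint8(93), np.uint8(91))), ((np.int64(-94), np.int64(31), np.int64(134)), (np.uint8(93), np.uint8(93), np.uint8(93)))]
272 [((np.int64(-82), np.int64(41), np.int64(133)), (np.uint8(166), np.uint8(167), np.uint8(165))), ((np.int64(-89), np.int64(40), np.int64(134)), (np.uint8(175), np.uint8(174), np.uint8(171))), ((np.int64(-96), np.int64(38), np.int64(133)), (np.uint8(89), np.uint8(89), np.uint8(88)))]
```

View pics/s2.png

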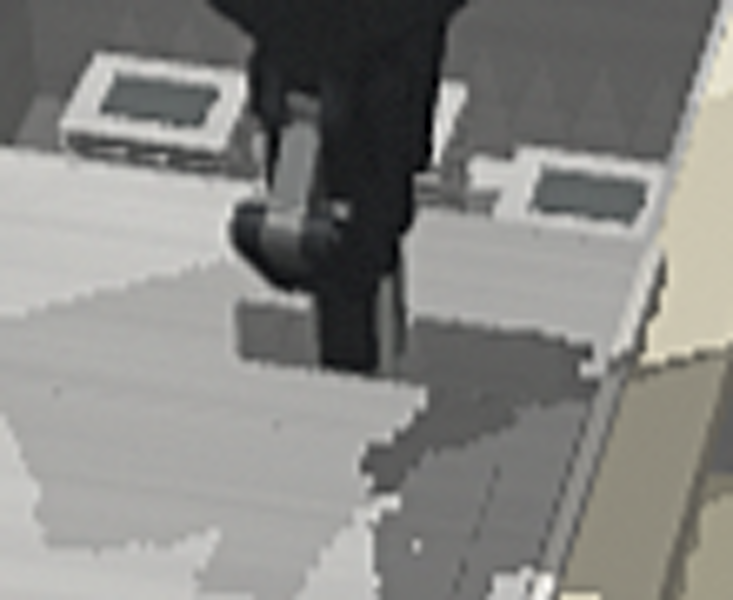

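The picture shows the fingertip ending about 178 mm up, with the flange behind it at 146–153 mm. The real tip is therefore about 32 mm above the reported TCP, and it passed over the flange. I'll back off, go lower and confirm by contact.

```bash
python3 -m jog '[{"gripper":0,"dx":-0.002,"dy":-0.02,"dz":0,"yaw":0},{"gripper":0,"dx":-0.002,"dy":-0.02,"dz":0,"yaw":0},{"gripper":0,"dx":-0.002,"dy":-0.02,"dz":0,"yaw":0},{"gripper":0,"dx":-0.002,"dy":-0.02,"dz":0,"yaw":0},{"gripper":0,"dx":0,"dy":0,"dz":-0.01,"yaw":0},{"gripper":0,"dx":0,"dy":0,"dz":-0.01,"yaw":0},{"gripper":0,"dx":0,"dy":0,"dz":-0.01,"yaw":0},{"gripper":0,"dx":0,"dy":0,"dz":-0.005,"yaw":0},{"gripper":0,"dx":0,"dy":0,"dz":0,"yaw":0}]'; python3 c.py -87 -20 106;  python3 -m jog '[{"gripper":0,"dx":0.0006,"dy":0.006,"dz":0,"yaw":0},{"gripper":0,"dx":0.0006,"dy":0.006,"dz":0,"yaw":0},{"gripper":0,"dx":0.0006,"dy":0.006,"dz":0,"yaw":0},{"gripper":0,"dx":0.0006,"dy":0.006,"dz":0,"yaw":0},{"gripper":0,"dx":0.0006,"dy":0.006,"dz":0,"yaw":0},{"gripper":0,"dx":0.0006,"dy":0.006,"dz":0,"yaw":0}]'; python3 c.py -87 60 106
```

```text
time: 4.63
tool_pos: [594.3, 65.8, 107.1]
ee_rot: [3.138, -0.157, -0.005]
contact_force: [-0.7, -0.4, -0.2]
grip_width: 0.004
grasp_force: 0.0
t 4.63 w [594.3  65.8 107.1] con [-85.9 -45.1 107.1] F [-0.7 -0.4 -0.2] toolY -1.67 tz [-0.003  0.    -1.   ]
delta m [ 0.0014  0.025  -0.0011] yaw to align -0.001
time: 5.13
tool_pos: [599.2, 101.3, 109.2]
ee_rot: [3.137, -0.159, 0.001]
contact_force: [-1.0, -3.0, 2.2]
grip_width: 0.002
grasp_force: 1.1
t 5.13 w [599.2 101.3 109.2] con [-84.6  -9.2 109.2] F [-1.  -3.   2.2] toolY -1.672 tz [ 0.    -0.001 -1.   ]
delta m [ 0.0046  0.0691 -0.0032] yaw to align 0.0
```

```bash
python3 -m jog '[{"gripper":0,"dx":0.0006,"dy":0.006,"dz":0,"yaw":0},{"gripper":0,"dx":0.0006,"dy":0.006,"dz":0,"yaw":0},{"gripper":0,"dx":0.0006,"dy":0.006,"dz":0,"yaw":0},{"gripper":0,"dx":0.0006,"dy":0.006,"dz":0,"yaw":0},{"gripper":0,"dx":0.0006,"dy":0.006,"dz":0,"yaw":0},{"gripper":0,"dx":0.0006,"dy":0.006,"dz":0,"yaw":0},{"gripper":0,"dx":0.0006,"dy":0.006,"dz":0,"yaw":0},{"gripper":0,"dx":0.0006,"dy":0.006,"dz":0,"yaw":0},{"gripper":0,"dx":0.0006,"dy":0.006,"dz":0,"yaw":0},{"gripper":0,"dx":0.0006,"dy":0.006,"dz":0,"yaw":0}]'; python3 c.py -87 60 106;  python3 -m jog '[{"gripper":0,"dx":0.0003,"dy":0.003,"dz":0,"yaw":0},{"gripper":0,"dx":0.0003,"dy":0.003,"dz":0,"yaw":0}]'; python3 c.py -87 60 106
```

```text
time: 5.97
tool_pos: [605.2, 161.5, 108.9]
ee_rot: [3.138, -0.159, 0.0]
contact_force: [0.4, -2.6, 1.4]
grip_width: -0.004
grasp_force: 1.1
t 5.97 w [605.2 161.5 108.9] con [-84.7  51.2 108.9] F [ 0.4 -2.6  1.4] toolY -1.672 tz [ 0. -0. -1.]
delta m [-0.0014  0.009  -0.0029] yaw to align 0.0
time: 6.13
tool_pos: [605.6, 167.5, 108.9]
ee_rot: [-3.138, 0.158, 0.0]
contact_force: [-0.4, -1.7, 1.4]
grip_width: 0.003
grasp_force: 1.1
t 6.13 w [605.6 167.5 108.9] con [-84.9  57.2 108.9] F [-0.4 -1.7  1.4] toolY -1.672 tz [-0.  0. -1.]
delta m [-0.0018  0.003  -0.0029] yaw to align -0.0
```

```bash
for i in 1; do python3 -m jog '[{"gripper":0,"dx":0.0002,"dy":0.002,"dz":0,"yaw":0},{"gripper":0,"dx":0.0002,"dy":0.002,"dz":0,"yaw":0}]' | grep -E "pos|contact"; python3 -m jog '[{"gripper":0,"dx":0.0002,"dy":0.002,"dz":0,"yaw":0}]' | grep -E "pos|contact"; python3 -m jog '[{"gripper":0,"dx":0.0002,"dy":0.002,"dz":0,"yaw":0}]' | grep -E "pos|contact"; done
```

```text
tool_pos: [606.0, 170.9, 108.9]
contact_force: [0.3, -0.9, 1.1]
tool_pos: [606.2, 172.8, 108.9]
contact_force: [0.3, -3.3, 1.9]
tool_pos: [606.1, 172.8, 108.8]
contact_force: [-2.8, -11.7, 8.6]
```

Cover is at its stop. I'll retract and go round outside the lid.

```bash
python3 -m jog '[{"gripper":0,"dx":-0.0015,"dy":-0.015,"dz":0,"yaw":0},{"gripper":0,"dx":0,"dy":0,"dz":0.04,"yaw":0},{"gripper":0,"dx":0,"dy":0,"dz":0.04,"yaw":0},{"gripper":0,"dx":0,"dy":0,"dz":0.04,"yaw":0},{"gripper":0,"dx":0,"dy":0,"dz":0.04,"yaw":0},{"gripper":0,"dx":0,"dy":0,"dz":0.04,"yaw":0},{"gripper":0,"dx":-0.004,"dy":-0.038,"dz":0,"yaw":0},{"gripper":0,"dx":-0.004,"dy":-0.038,"dz":0,"yaw":0},{"gripper":0,"dx":-0.004,"dy":-0.038,"dz":0,"yaw":0},{"gripper":0,"dx":-0.004,"dy":-0.038,"dz":0,"yaw":0},{"gripper":0,"dx":-0.004,"dy":-0.038,"dz":0,"yaw":0},{"gripper":0,"dx":-0.004,"dy":-0.038,"dz":0,"yaw":0},{"gripper":0,"dx":-0.004,"dy":-0.038,"dz":0,"yaw":0},{"gripper":0,"dx":-0.004,"dy":-0.038,"dz":0,"yaw":0},{"gripper":0,"dx":-0.004,"dy":-0.038,"dz":0,"yaw":0},{"gripper":0,"dx":0,"dy":0,"dz":0,"yaw":0}]'; python3 c.py -85 -300 223
python3 - <<'E'
from c import *
p,d=eyes.grab_frame("top"); q=p[100:325,165:465]; cv2.imwrite("pics/t2.png",cv2.resize(q,(800,600),interpolation=cv2.INTER_CUBIC)[...,::-1])
W=cloud("top",d); pts=W[150:290,370:440].reshape(-1,3); pts=np.array([w2c(x) for x in pts if 190<x[2]<283]); pts=pts[(pts[:,1]<-200)&(pts[:,1]>-252)]
if len(pts): print("lid",len(pts),np.median(np.arctan2(pts[:,2]-129,pts[:,1]+214.5)))
E
```

```text
time: 7.8
tool_pos: [566.5, -192.7, 308.2]
ee_rot: [3.132, -0.177, -0.002]
contact_force: [-0.6, -0.6, -1.2]
grip_width: 0.001
grasp_force: 0.0
t 7.8 w [ 566.5 -192.7  308.2] con [ -87.5 -305.   308.2] F [-0.6 -0.6 -1.2] toolY -1.684 tz [-0.001 -0.005 -1.   ]
delta m [ 0.003   0.0048 -0.0852] yaw to align 0.012
lid 1757 1.768713124245631
```

View pics/t2.png

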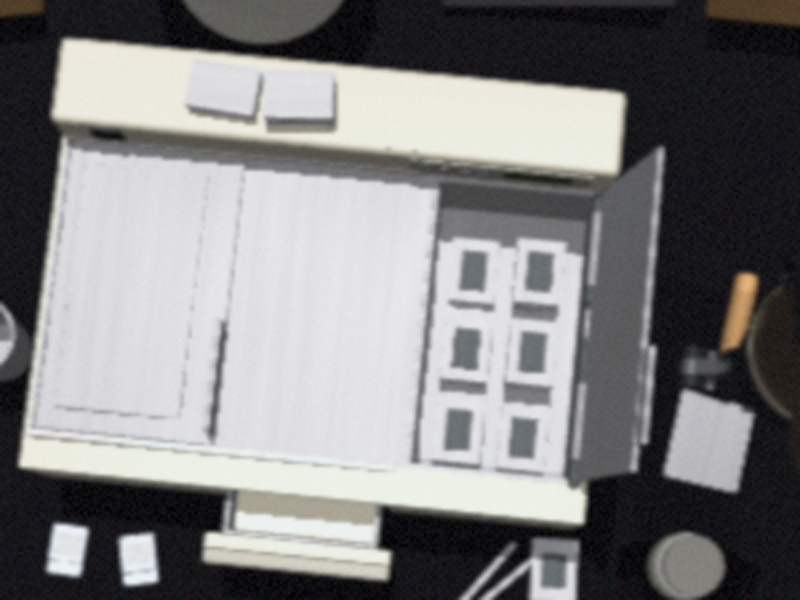

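The cover is now shut: its left edge lies on the rim at (35,430). The lid tab is at (645,395), with the fingers outside it at (705,368). Next I lower and push the lid over.

```bash
python3 -m jog '[{"gripper":0,"dx":0.003,"dy":0.005,"dz":-0.03,"yaw":0.012},{"gripper":0,"dx":0,"dy":0,"dz":-0.03,"yaw":0},{"gripper":0,"dx":0,"dy":0,"dz":-0.025,"yaw":0},{"gripper":0,"dx":0,"dy":0,"dz":0,"yaw":0},{"gripper":0,"dx":0.0006,"dy":0.006,"dz":0,"yaw":0},{"gripper":0,"dx":0.0006,"dy":0.006,"dz":0,"yaw":0},{"gripper":0,"dx":0.0006,"dy":0.006,"dz":0,"yaw":0},{"gripper":0,"dx":0.0006,"dy":0.006,"dz":0,"yaw":0},{"gripper":0,"dx":0.0006,"dy":0.006,"dz":0,"yaw":0},{"gripper":0,"dx":0.0006,"dy":0.006,"dz":0,"yaw":0}]'|grep contact; python3 c.py -85 -231 223; python3 -m jog '[{"gripper":0,"dx":0.0004,"dy":0.004,"dz":0,"yaw":0},{"gripper":0,"dx":0.0004,"dy":0.004,"dz":0,"yaw":0},{"gripper":0,"dx":0.0004,"dy":0.004,"dz":0,"yaw":0}]' >/dev/null;  python3 c.py -85 -231 229
```

```text
contact_force: [-0.2, -3.6, 2.6]
t 8.68 w [ 576.3 -141.4  225.2] con [ -82.9 -253.   225.2] F [-0.2 -3.6  2.6] toolY -1.661 tz [ 0.002 -0.002 -1.   ]
delta m [ 0.0001  0.0221 -0.0022] yaw to align -0.011
t 8.93 w [ 577.  -129.2  224.2] con [ -83.5 -240.8  224.2] F [ 0.5 -3.7  3.1] toolY -1.661 tz [ 0.001 -0.001 -1.   ]
delta m [-0.0005  0.0099  0.0048] yaw to align -0.011
```

```bash
python3 -m jog '[{"gripper":0,"dx":0,"dy":0.005,"dz":0.0015,"yaw":0},{"gripper":0,"dx":0,"dy":0.005,"dz":0.0015,"yaw":0}]' |grep contact; python3 - <<'E'
from c import *
status()
f=np.r_[np.arange(1.5,0.29,-0.1),0.2,0.1,0.05,0.0]
r=130+14*(1-f/1.5); y=-214.5+r*np.cos(f)-4*np.sin(f)-12.5; z=129+r*np.sin(f)+4*np.cos(f)-32
P=np.array([c2w([-84,a,b]) for a,b in zip(y,z)]); s=read_state()["tool_pos"]
for a,b,c,dd in zip(f,y,z,np.diff(np.vstack([s,P]),axis=0)): print(round(a,2),round(b,1),round(c,1),(dd/1000).round(4))
E
```

```text
contact_force: [1.9, -3.1, -1.7]
t 9.1 w [ 576.4 -118.8  226.4] con [ -85.1 -230.5  226.4] F [ 1.9 -3.1 -1.7] toolY -1.66 tz [-0.001  0.    -1.   ]
1.5 -221.8 227.0 [0.002  0.0086 0.0005]
1.4 -208.7 226.7 [ 0.0013  0.013  -0.0002]
1.3 -195.6 225.1 [ 0.0013  0.013  -0.0016]
1.2 -182.6 222.2 [ 0.0013  0.0129 -0.0029]
1.1 -169.9 218.0 [ 0.0013  0.0126 -0.0042]
1.0 -157.6 212.5 [ 0.0012  0.0122 -0.0055]
0.9 -145.8 205.7 [ 0.0012  0.0117 -0.0068]
0.8 -134.7 197.7 [ 0.0011  0.011  -0.008 ]
0.7 -124.4 188.6 [ 0.001   0.0103 -0.0091]
0.6 -115.0 178.4 [ 0.0009  0.0094 -0.0102]
0.5 -106.6 167.3 [ 0.0008  0.0083 -0.0111]
0.4 -99.4 155.3 [ 0.0007  0.0072 -0.012 ]
0.3 -93.3 142.5 [ 0.0006  0.006  -0.0128]
0.2 -88.5 129.2 [ 0.0005  0.0048 -0.0134]
0.1 -85.0 115.3 [ 0.0003  0.0034 -0.0139]
0.05 -83.8 108.2 [ 0.0001  0.0012 -0.0071]
0.0 -83.0 101.0 [ 0.0001  0.0008 -0.0072]
```

```bash
python3 -m jog '[{"gripper":0,"dx":0.001,"dy":0.0043,"dz":0,"yaw":0},{"gripper":0,"dx":0.001,"dy":0.0043,"dz":0,"yaw":0},{"gripper":0,"dx":0.0006,"dy":0.0065,"dz":0,"yaw":0},{"gripper":0,"dx":0.0006,"dy":0.0065,"dz":0,"yaw":0},{"gripper":0,"dx":0.0006,"dy":0.0065,"dz":-0.0008,"yaw":0},{"gripper":0,"dx":0.0006,"dy":0.0065,"dz":-0.0008,"yaw":0},{"gripper":0,"dx":0.0006,"dy":0.0065,"dz":-0.0014,"yaw":0},{"gripper":0,"dx":0.0006,"dy":0.0065,"dz":-0.0014,"yaw":0},{"gripper":0,"dx":0.0006,"dy":0.0063,"dz":-0.0021,"yaw":0},{"gripper":0,"dx":0.0006,"dy":0.0063,"dz":-0.0021,"yaw":0}]'|grep contact; python3 c.py -85 -169.9 218; python3 -m jog '[{"gripper":0,"dx":0.0006,"dy":0.0061,"dz":-0.0028,"yaw":0},{"gripper":0,"dx":0.0006,"dy":0.0061,"dz":-0.0028,"yaw":0},{"gripper":0,"dx":0.0006,"dy":0.0058,"dz":-0.0034,"yaw":0},{"gripper":0,"dx":0.0006,"dy":0.0058,"dz":-0.0034,"yaw":0},{"gripper":0,"dx":0.0005,"dy":0.0055,"dz":-0.004,"yaw":0},{"gripper":0,"dx":0.0005,"dy":0.0055,"dz":-0.004,"yaw":0}]' >/dev/null;  python3 c.py -85 -134.7 197.7
python3 - <<'E'
from c import *
p,d=eyes.grab_frame("side"); cv2.imwrite("pics/s3.png",cv2.resize(p[100:320,150:430],(764,600),interpolation=cv2.INTER_CUBIC)[...,::-1])
E
```

```text
contact_force: [-0.7, -5.0, -3.3]
t 9.93 w [583.6 -58.4 218. ] con [ -84.  -169.8  218. ] F [-0.7 -5.  -3.3] toolY -1.66 tz [-0. -0. -1.]
delta m [-0.001 -0.    -0.   ] yaw to align -0.012
t 10.43 w [587.3 -23.3 197.8] con [ -83.9 -134.4  197.8] F [-0.3 -3.7  0.5] toolY -1.66 tz [ 0.001  0.    -1.   ]
delta m [-0.0011 -0.0001 -0.0001] yaw to align -0.012
```

View pics/s3.png

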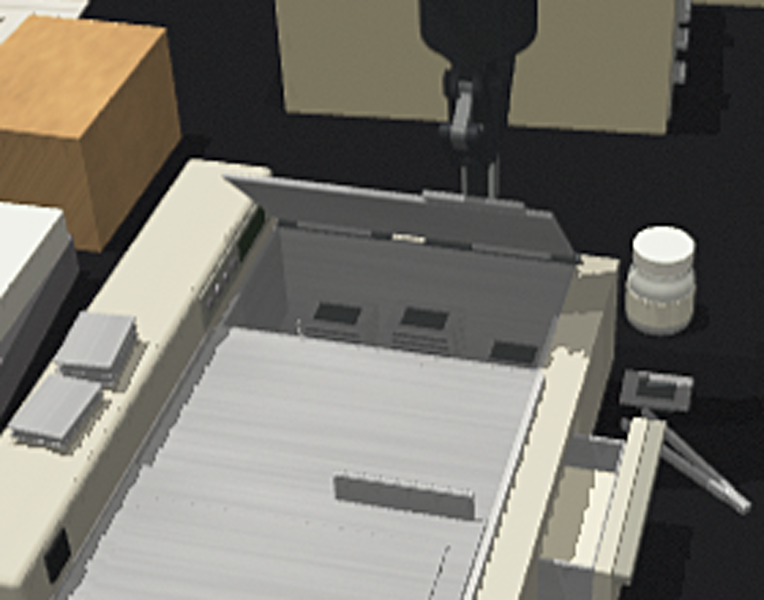

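The lid is following the fingertip at about 45°, with the tab at (470,200) in front of the fingers. Continuing down.

```bash
python3 -m jog '[{"gripper":0,"dx":0.0005,"dy":0.0051,"dz":-0.0046,"yaw":0},{"gripper":0,"dx":0.0005,"dy":0.0051,"dz":-0.0046,"yaw":0},{"gripper":0,"dx":0.0004,"dy":0.0047,"dz":-0.0051,"yaw":0},{"gripper":0,"dx":0.0004,"dy":0.0047,"dz":-0.0051,"yaw":0},{"gripper":0,"dx":0.0004,"dy":0.0042,"dz":-0.0056,"yaw":0},{"gripper":0,"dx":0.0004,"dy":0.0042,"dz":-0.0056,"yaw":0},{"gripper":0,"dx":0.0003,"dy":0.0036,"dz":-0.006,"yaw":0},{"gripper":0,"dx":0.0003,"dy":0.0036,"dz":-0.006,"yaw":0}]'|grep contact; python3 c.py -85 -99.4 155.3; python3 -m jog '[{"gripper":0,"dx":0.0003,"dy":0.003,"dz":-0.0064,"yaw":0},{"gripper":0,"dx":0.0003,"dy":0.003,"dz":-0.0064,"yaw":0},{"gripper":0,"dx":0.0002,"dy":0.0024,"dz":-0.0067,"yaw":0},{"gripper":0,"dx":0.0002,"dy":0.0024,"dz":-0.0067,"yaw":0},{"gripper":0,"dx":0.0001,"dy":0.0012,"dz":-0.0046,"yaw":0},{"gripper":0,"dx":0.0001,"dy":0.0012,"dz":-0.0046,"yaw":0},{"gripper":0,"dx":0.0001,"dy":0.0012,"dz":-0.0046,"yaw":0}]' >/dev/null;  python3 c.py -85 -85 115.3;  python3 -m jog '[{"gripper":0,"dx":0,"dy":0.0004,"dz":-0.003,"yaw":0},{"gripper":0,"dx":0,"dy":0.0004,"dz":-0.003,"yaw":0},{"gripper":0,"dx":0,"dy":0.0004,"dz":-0.002,"yaw":0}]' >/dev/null;  python3 c.py -85 -83 101
```

```text
contact_force: [-0.0, -1.2, 1.1]
t 11.15 w [590.2  11.6 154.7] con [-84.5 -99.4 154.7] F [-0.  -1.2  1.1] toolY -1.66 tz [ 0.  0. -1.]
delta m [-0.0005  0.0001  0.0006] yaw to align -0.012
t 11.73 w [591.4  25.6 114.9] con [-84.7 -85.4 114.9] F [ 0.6 -1.8  1.8] toolY -1.66 tz [-0.  0. -1.]
delta m [-0.0003  0.0004  0.0004] yaw to align -0.012
t 11.98 w [591.6  26.5 108.4] con [-84.6 -84.5 108.4] F [-10.8  -4.2  32.9] toolY -1.66 tz [ 0.    -0.001 -1.   ]
delta m [-0.0002  0.0015 -0.0074] yaw to align -0.011
```

Force has reached 33 N earlier than expected, so I'll back off and look.

```bash
python3 -m jog '[{"gripper":0,"dx":0,"dy":0,"dz":0.01,"yaw":0},{"gripper":0,"dx":0,"dy":0,"dz":0.03,"yaw":0},{"gripper":0,"dx":0,"dy":0,"dz":0.03,"yaw":0},{"gripper":0,"dx":0,"dy":0,"dz":0,"yaw":0}]'|grep contact; python3 - <<'E'
from c import *
status()
p,d=eyes.grab_frame("side"); cv2.imwrite("pics/s4.png",cv2.resize(p[120:300,170:400],(766,600),interpolation=cv2.INTER_CUBIC)[...,::-1])
W=cloud("side",d).reshape(-1,3); Q=np.c_[(W[:,:2]-O)@C,W[:,2]]
for lo in range(-210,-50,12):
    m=(Q[:,0]>-135)&(Q[:,0]<90)&(Q[:,1]>lo)&(Q[:,1]<lo+12)&(Q[:,2]>90)&(Q[:,2]<175); print(lo+6,m.sum(),np.median(Q[m,2]).round(1) if m.any() else 0)
E
```

```text
contact_force: [-0.0, 0.3, 0.7]
t 12.32 w [594.6  27.9 183.1] con [-81.8 -82.7 183.1] F [-0.   0.3  0.7] toolY -1.66 tz [ 0.008  0.002 -1.   ]
-204 299 135.6
-192 195 139.1
-180 333 140.0
-168 370 139.9
-156 398 140.1
-144 395 140.0
-132 417 140.1
-120 416 140.0
-108 451 139.8
-96 601 136.0
-84 602 134.6
-72 587 128.4
-60 555 127.5
-48 486 127.0
```

View pics/s4.png

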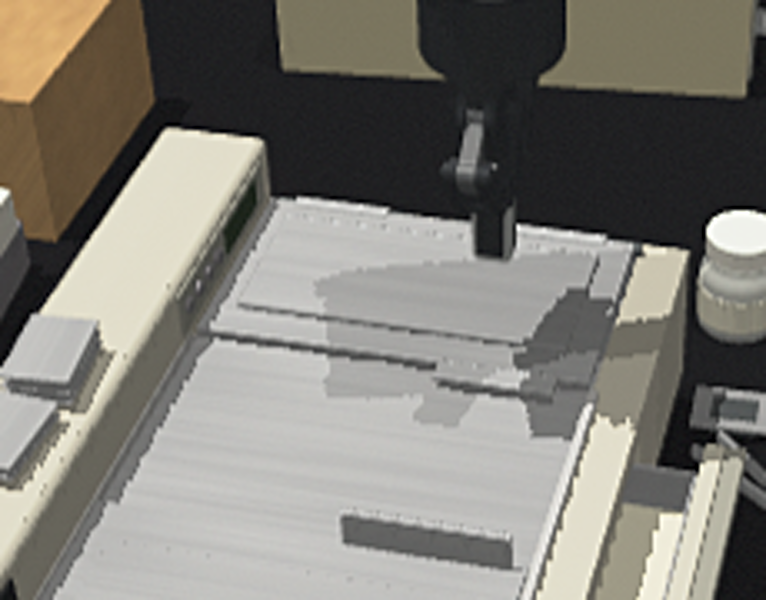

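The lid is flat: the panel reads a level 140 mm (138 nominal plus the camera's 2 mm bias) from hinge to edge, and the picture shows it shut. Now the drawer.

```bash
python3 -m jog '[{"gripper":0,"dx":-0.028,"dy":0.0148,"dz":0,"yaw":-0.012},{"gripper":0,"dx":-0.028,"dy":0.0148,"dz":0,"yaw":0},{"gripper":0,"dx":-0.028,"dy":0.0148,"dz":0,"yaw":0},{"gripper":0,"dx":-0.028,"dy":0.0148,"dz":0,"yaw":0},{"gripper":0,"dx":-0.028,"dy":0.0148,"dz":0,"yaw":0},{"gripper":0,"dx":-0.028,"dy":0.0148,"dz":0,"yaw":0},{"gripper":0,"dx":-0.028,"dy":0.0148,"dz":0,"yaw":0},{"gripper":0,"dx":0,"dy":0,"dz":-0.03,"yaw":0},{"gripper":0,"dx":0,"dy":0,"dz":-0.03,"yaw":0},{"gripper":0,"dx":0,"dy":0,"dz":-0.03,"yaw":0},{"gripper":0,"dx":0,"dy":0,"dz":-0.03,"yaw":0},{"gripper":0,"dx":0,"dy":0,"dz":0,"yaw":0}]'; python3 c.py -240 0 62
```

```text
time: 13.37
tool_pos: [391.8, 129.0, 53.0]
ee_rot: [3.135, -0.158, -0.012]
contact_force: [-1.9, -0.8, -0.2]
grip_width: 0.002
grasp_force: 0.0
t 13.37 w [391.8 129.   53. ] con [-293.7   -2.6   53. ] F [-1.9 -0.8 -0.2] toolY -1.671 tz [-0.008 -0.002 -1.   ]
delta m [ 0.0537 -0.0028  0.009 ] yaw to align -0.0
```

```bash
python3 -m jog '[{"gripper":0,"dx":0.006,"dy":-0.0006,"dz":-0.006,"yaw":0},{"gripper":0,"dx":0.006,"dy":-0.0006,"dz":0,"yaw":0},{"gripper":0,"dx":0.006,"dy":-0.0006,"dz":0,"yaw":0},{"gripper":0,"dx":0.006,"dy":-0.0006,"dz":0,"yaw":0},{"gripper":0,"dx":0.006,"dy":-0.0006,"dz":0,"yaw":0},{"gripper":0,"dx":0.006,"dy":-0.0006,"dz":0,"yaw":0},{"gripper":0,"dx":0.006,"dy":-0.0006,"dz":0,"yaw":0},{"gripper":0,"dx":0.006,"dy":-0.0006,"dz":0,"yaw":0},{"gripper":0,"dx":0.006,"dy":-0.0006,"dz":0,"yaw":0},{"gripper":0,"dx":0.006,"dy":-0.0006,"dz":0,"yaw":0},{"gripper":0,"dx":0.006,"dy":-0.0006,"dz":0,"yaw":0}]'|grep contact; python3 c.py -206 0 58
```

```text
contact_force: [-3.0, 0.1, 2.0]
t 14.28 w [461.5 123.6  51.2] con [-223.8   -0.9   51.2] F [-3.   0.1  2. ] toolY -1.672 tz [-0.001 -0.    -1.   ]
delta m [ 0.0178 -0.0009  0.0068] yaw to align 0.0
```

```bash
python3 -m jog '[{"gripper":0,"dx":0.004,"dy":-0.0004,"dz":0,"yaw":0},{"gripper":0,"dx":0.004,"dy":-0.0004,"dz":0,"yaw":0},{"gripper":0,"dx":0.003,"dy":-0.0003,"dz":0,"yaw":0}]'|grep contact; python3 -m jog '[{"gripper":0,"dx":0.002,"dy":-0.0002,"dz":0,"yaw":0}]'|grep contact; python3 -m jog '[{"gripper":0,"dx":0.002,"dy":-0.0002,"dz":0,"yaw":0}]'|grep contact; python3 c.py
```

```text
contact_force: [-2.6, -0.3, 1.7]
contact_force: [-2.7, -0.5, 0.8]
contact_force: [-3.5, -0.1, 0.7]
t 14.7 w [476.5 122.2  51.2] con [-208.8   -0.9   51.2] F [-3.5 -0.1  0.7] toolY -1.672 tz [-0. -0. -1.]
```

```bash
python3 -m jog '[{"gripper":0,"dx":0.0015,"dy":-0.0002,"dz":0,"yaw":0}]'|grep contact; python3 -m jog '[{"gripper":0,"dx":0.0015,"dy":-0.0002,"dz":0,"yaw":0}]'|grep contact; python3 c.py
```

```text
contact_force: [-2.6, 0.3, 0.6]
contact_force: [-2.7, 0.3, 0.1]
t 14.87 w [479.4 121.9  51.2] con [-205.9   -0.9   51.2] F [-2.7  0.3  0.1] toolY -1.672 tz [-0. -0. -1.]
```

```bash
python3 -m jog '[{"gripper":0,"dx":0.0015,"dy":-0.0002,"dz":0,"yaw":0}]'|grep contact; python3 -m jog '[{"gripper":0,"dx":0.0015,"dy":-0.0002,"dz":0,"yaw":0}]'|grep contact; python3 c.py
```

```text
contact_force: [-12.0, 2.0, 6.9]
contact_force: [-17.4, 1.5, 14.0]
t 15.03 w [479.8 121.7  51.1] con [-205.5   -1.    51.1] F [-17.4   1.5  14. ] toolY -1.671 tz [-0.004 -0.001 -1.   ]
```

Drawer is home at its stop. I'll retract, rise clear and verify.

```bash
python3 -m jog '[{"gripper":0,"dx":-0.015,"dy":0.0015,"dz":0,"yaw":0},{"gripper":0,"dx":-0.025,"dy":0.0025,"dz":0,"yaw":0},{"gripper":0,"dx":-0.02,"dy":0.002,"dz":0.02,"yaw":0},{"gripper":0,"dx":0,"dy":0,"dz":0.04,"yaw":0},{"gripper":0,"dx":0,"dy":0,"dz":0.04,"yaw":0},{"gripper":0,"dx":0,"dy":0,"dz":0.04,"yaw":0},{"gripper":0,"dx":0,"dy":-0.04,"dz":0.04,"yaw":0},{"gripper":0,"dx":0,"dy":-0.04,"dz":0,"yaw":0},{"gripper":0,"dx":0,"dy":-0.04,"dz":0,"yaw":0},{"gripper":0,"dx":0,"dy":-0.04,"dz":0,"yaw":0},{"gripper":0,"dx":0,"dy":-0.04,"dz":0,"yaw":0},{"gripper":0,"dx":0,"dy":0,"dz":0,"yaw":0}]'|grep -E "time|contact"; python3 - <<'E'
from c import *
status()
p,d=eyes.grab_frame("top"); a=cv2.resize(p[100:365,130:465],(760,600),interpolation=cv2.INTER_CUBIC); cv2.imwrite("pics/t5.png",a[...,::-1])
W=cloud("top",d).reshape(-1,3); Q=np.c_[(W[:,:2]-O)@C,W[:,2]]
def S(m): return Q[m]
q=S((abs(Q[:,1])<65)&(Q[:,2]>95)&(Q[:,2]<110)&(Q[:,0]<-180)&(Q[:,0]>-260)); print("lip",np.percentile(q,[2,50,98],axis=0).round(1))
q=S((Q[:,0]<-45)&(Q[:,0]>-130)&(Q[:,2]>138)&(Q[:,2]<158)&(Q[:,1]>-20)&(Q[:,1]<110)); print("flange",np.median(q,0).round(1))
for a,b in((-205,-195),(-185,-105),(-95,-80)):
    q=S((Q[:,0]<80)&(Q[:,0]>-130)&(Q[:,2]>90)&(Q[:,2]<160)&(Q[:,1]>a)&(Q[:,1]<b)); print("lid",a,b,np.median(q[:,2]).round(1))
E
```

```text
time: 16.03
contact_force: [-0.2, -0.4, -0.1]
t 16.03 w [422.4 -70.3 221.1] con [-243.2 -197.8  221.1] F [-0.2 -0.4 -0.1] toolY -1.682 tz [ 0.001 -0.003 -1.   ]
lip [[-194.2  -62.6   97.2]
 [-187.4   -0.6  102.5]
 [-180.3   62.2  107.7]]
flange [-88.1  75.1 151.9]
lid -205 -195 132.8
lid -185 -105 137.7
lid -95 -80 132.7
```

View pics/t5.png

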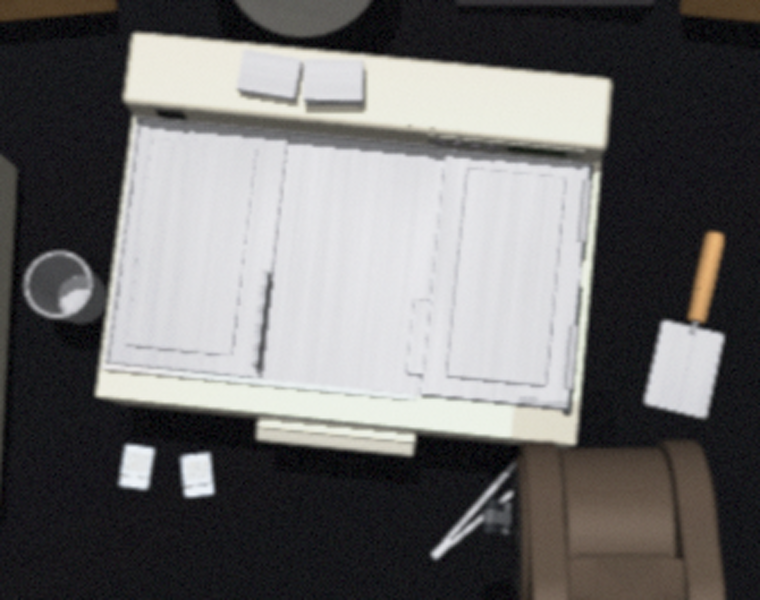

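The picture shows the cover shut with its flange at (265,320), the lid flat on the right, and the drawer lip home at (335,437). The cassettes, forceps, scraper and beaker are where they were. The arm is clear, so I'm handing in.

```bash
python3 -c "
from plant import env
print(env.sign_off())"
```

```text
the job is handed in; nothing more can be done
None
```

The console is closed and handed in after about 16 s: the cover was pushed to its stop, the lid down flat (33 N briefly at the fingertip as it seated) and the drawer fully home, in that order; I touched none of the loose items, though the arm hid the jar and mould in the last picture.

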